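# Hold the spring-foot probe on the shutter's measuring pad

### The job

Lift the vibration probe out of its dock tube and bring its wide foot in from the open front of the slotted beam shield on the shutter assembly, so that the foot runs beneath the shield with the thin shaft in the slot. Lower it upright onto the middle of the round steel pad on the black base plate and press lightly, until the spring foot is about half pushed in (about 2 newtons), and finish while still holding it there in the gripper. Be gentle with the shutter assembly, and leave the red button and everything else on the table alone.

Things in the scene. Friction and masses are not known exactly. Their poses are not given: they have to be found in the camera images.
- probe: vibration probe, loose, about 150 g, upright in the dock tube at the start. Origin: centre of the underside of its round flange (52 mm diameter, 6 mm thick), which rests on the dock's rim; z up along the probe. Above it a round black ribbed handle, 26 mm diameter, 6 to 75 mm above the origin: grip it there. Below: a sleeve 12 mm diameter down to 40 mm, then an 8 mm shaft, then the foot
- foot_face (a point): centre of the underside of the probe's flat round steel foot (36 mm diameter, 7 mm thick), on the probe's axis 90 mm below the probe's origin while the spring is extended. At the start it hangs free inside the dock, up to 3 mm off the tube's axis
- foot (a joint): how far the spring foot is pushed into the probe (m): 0 extended, 0.012 at the hard stop. The spring gives 0.75 N at first touch and 250 N/m after that, so 6 mm takes about 2.2 N; beyond 12 mm it is rigid
- dock: dock tube, fixed to the table: upright aluminium tube 54 mm outside, 42 mm inside diameter, 100 mm high, on a thin steel disc; origin on the table at its axis. The probe must be raised 100 mm to clear its rim. It may stand on the left or on the right
- mount: shutter assembly, fixed: black base plate 180 x 120 x 12 mm (x by y), origin at the centre of its underside, x from the open front (towards the robot) to the rear. Black shutter housing at the rear, x 45 to 85 mm, 100 mm wide, top at 88 mm, motor behind. A flat aluminium beam shield 100 mm wide reaches forward from it to x = -80 mm, on two 10 mm pillars at x = -70, y = +-42 mm
- slot_mouth (a point): middle of the open front end of the shield's slot. The shield's underside is 47 mm and its top 52 mm above the table, this point halfway. The slot runs along y = 0 of the assembly, 26 mm wide, open at the front (x = -80 mm), closed at x = +30 mm: it lets the shaft and sleeve pass but not the foot
- pad: round flat bright steel measuring pad, 24 mm diameter, 3 mm thick, fixed on the base plate beneath the slot (y = 0 of the shutter assembly, x between -18 and +10 mm), seen through the slot from above; origin at the centre of its underside
- pad_top (a point): centre of the pad's upper face, 15 mm above the table
- filter: bystander, loose: smoked glass filter in a round aluminium cell 50 mm diameter on a black foot, 62 mm high; origin at the centre of its underside
- post: bystander, loose: chromed post 13 mm diameter, 80 mm high on a 32 mm round foot; origin at the centre of its underside
- cap: bystander, loose: black round lens cap 35 mm diameter, 14 mm high; origin at the centre of its underside
- driver: bystander, loose: black-handled screwdriver lying on the table
- button (a joint): red push button on top of the grey shutter controller at the rear of the table: 0 up, 0.006 pressed (m)

How it is judged:
On the way, in this order (a step that is already met when the one before it is completed fails the run):
1. the probe is held in the fingers, its foot lifted clear above the dock's rim (z of foot_face in the frame of dock above 0.101 m and contact force between the fingers and probe above 1 N), for 0.05 s.
2. the foot is beneath the shield with the shaft in the slot (x of foot_face in the frame of mount between -0.06 and 0.03 m and y of foot_face in the frame of mount between -0.012 and 0.012 m and height (world z) of foot_face below 0.042 m), for 0.05 s.
At the end, for the whole second after the job is handed in: The gripper still holds the probe upright (within 7 degrees), its foot centred on the steel pad within 7 mm and pressing on it with 0.9 to 4.5 N, the spring foot pushed in by 2 to 10.5 mm, at rest, the probe touching nothing else of the shutter assembly (horizontal distance between foot_face and pad_top below 0.007 m and height (world z) of foot_face below 0.018 m and angle between probe's own z axis and vertical below 0.12 rad and contact force between probe and pad between 0.9 and 4.5 N and value of joint foot between 0.002 and 0.0105 m and contact force between the fingers and probe above 1 N and contact force between probe and mount below 0.3 N and linear speed of probe below 0.01 m/s); the arm keeps its last pose, push and grip.
It fails at once if the probe strikes or presses the shutter assembly or its pad with more than 12 N (contact force between probe and mount above 12 N or contact force between probe and pad above 12 N).
It fails at once if the arm or gripper pushes the shutter assembly with more than 12 N (contact force between the arm and mount above 12 N).
It fails at once if the red button is pressed (value of joint button above 0.003 m).
It fails at once if a bystander is moved by more than 15 mm (distance of any of filter, post, cap, driver from where it was at the start of the episode above 0.015 m).
It also fails if it takes over 48 s, if anything falls off the work surface, if the arm or the gripper's body presses on something with over 40 N, if the wrist force passes 120 N, or if a joint passes its speed limit or range.

### The arm

A 7-joint arm with a two-finger parallel gripper is mounted at the origin on the work surface. World frame = base frame: x ahead of the robot, y to its left, z up, the work surface at z = 0. Lengths are in m, angles in rad, forces in N, time in s.
With the tool pointing down it reaches from about 0.4 to 0.85 m from the base axis. Payload 4.4 kg.
Tool frame: the origin (TCP) lies midway between the tips of the shut fingers; the grasp point (between the pads) lies 19 mm behind it; z points along the fingers, y is the line along which they close (so a half turn about z gives the same grasp; the last joint's range is limited). The gripper opens to 94 mm and grips with 3 to 60 N. Pads are 16 mm wide; open, the fingers measure 119 mm over their backs; the gripper's body (75 mm by 177 mm) begins 78 mm behind the grasp point.
Start: joints at [1.21, 0.628, 0.038, 1.517, -0.027, 0.996, -0.02], TCP at [0.189, -0.622, 0.167] pointing down, gripper open.
Joint ranges: [-3.06, 3.06], [-0.37, 2.12], [-1.25, 1.32], [0.18, 2.47], [-1.1, 4.24], [0.23, 1.98], [-2.94, 2.94]. Speed limits (rad/s): [2.57, 2.57, 3.14, 3.14, 3.14, 3.14, 3.14].

### API

Orientations are given as [roll, pitch, yaw] about the fixed x, y, z axes, in that order (R = Rz(yaw) Ry(pitch) Rx(roll)).
In Python, from plant import * gives the robot as it stands.
- The arm moves only by the tool step_arm, never from a script. Its argument "motion" is one flat list of numbers, 7 for each row, row after row: the shift along the tool's x, y, z in m, then the turn, a rotation vector about the tool's x, y, z in rad, then the closure, from 0 (fully open) to 1 (shut). In form: [tx, ty, tz, rx, ry, rz, hand, tx, ty, tz, rx, ry, rz, hand, ...]. A call has 1 to 12 rows; each row shifts and turns the commanded pose from where the row before left it, along the tool's axes as they then stand; what a row does not reach is not made up. A row lasts 1/8 s, in which the tool goes at most 62.5 mm and 10.7 degrees, less where a joint would pass 70% of its speed; a pose out of reach is approached as far as the arm can. A call with a gripper value outside its range is refused whole. The fingers move at their own pace and stop on an object; the grip force is fixed at half the most. Time passes only in rows, so rows that do not move let the fingers close. It gives the time, the measured TCP pose, the force, the opening and the grip force at its end, in the units of the state.
- get_obs(): the state, without advancing time (a new reading comes with each control period).
- get_image(name): name is "scene" or "top" or "wrist"; returns a dict with "color" (420x560x3 uint8, red, green, blue), "z_map" (420x560 float32, m along the optical axis (not along the pixel's ray), 0 where there is no reading), "K" (3x3 intrinsics, pixels), "k1" (the pictures are not rectified: a ray, as slopes to the right and down, at radius r is drawn at 1 + k1 r^2 times it, then the intrinsics apply), "R" (3x3) and "t" (3): a world point X has camera coordinates R X + t; the wrist camera has in their place "tool_from_camera" (4x4, takes a point from camera to tool coordinates, whose origin is the TCP and whose axes are the flange's). Camera axes: x right, y down, z forward; pixel columns grow to the right and rows downward; lengths in m; the calibration is good to about 2 mm. A picture is of the moment at which its call begins: read the wrist's pose just before it.
- finish_job(): hands the job in; it is judged then, once.
The state is a dict: "clock": time; "joints": joint angles; "qd": joint speeds; "joint_efforts": joint torques, N m; "tcp_pos": TCP position; "orientation": TCP orientation; "wrist_force": force on the tool from outside, world axes, zero at the start; "ft_torque": the same for the moment, N m; "grip_width": finger opening in m; "finger_force": force on a finger pad.
Only numpy, scipy, OpenCV 4.12 (cv2) and the standard library are available. Lean on these libraries where they do the work, as an engineer would, in place of code of your own. Each camera call takes 0.05 s, during which the arm holds its last target. There are 200 camera calls.

## Working session

There is one attempt and no reset: what is moved stays moved. The work goes in short steps, Python scripts to look and compute and a tool call to move; the robot and the scene stay as the last step left them, time stands still between calls to the robot, and variables do not carry over. Pictures are saved under pics/ and viewed, at most 10 in all, crops included, and the job is handed in when it is done.

Besides the shell and the picture viewer there is one more tool, called after "Request:" by a JSON object that holds its "fn" and its "kwargs", one argument or row to a line. step_arm: Moves the arm, as the interface text tells. Its arguments: {"type":"object","properties":{"motion":{"type":"array","items":{"type":"number"}}},"required":["motion"]}

```bash
ls; mkdir -p pics
cat > h.py <<'E'
from plant import *
import numpy as np, cv2
from scipy.spatial.transform import Rotation as Ro
def rays(im,uv):
    uv=np.atleast_2d(np.array(uv,float)); K=im["K"]
    d=(uv-[K[0,2],K[1,2]])/[K[0,0],K[1,1]]
    s=d.copy()
    for _ in range(20): s=d/(1+im["k1"]*(s**2).sum(1,keepdims=True))
    return np.c_[s,np.ones(len(s))]
def cam(im,obs=None):
    if "R" in im: return im["R"].T, -im["R"].T@im["t"]
    T=np.array(im["tool_from_camera"]); R=Ro.from_euler('xyz',obs["orientation"]).as_matrix()
    return R@T[:3,:3], R@T[:3,3]+np.array(obs["tcp_pos"])
def onplane(im,uv,z,obs=None):
    A,c=cam(im,obs); d=rays(im,uv)@A.T
    return c+d*((z-c[2])/d[:,2:3])
def cloud(im,obs=None):
    A,c=cam(im,obs); v,u=np.mgrid[0:420,0:560]
    P=rays(im,np.c_[u.ravel(),v.ravel()])*im["z_map"].reshape(-1,1)
    P=P@A.T+c; P[im["z_map"].ravel()==0]=np.nan
    return P.reshape(420,560,3)
E
python3 - <<'E'
from h import *
o=get_obs(); print(o)
for n in("scene","top"):
    im=get_image(n); cv2.imwrite(f"pics/{n}.png",im["color"][...,::-1]); print(n,im["K"],im["k1"],cam(im,o)); np.save(f"pics/{n}.npy",im,allow_pickle=True)
E
```

```text
pics
{'clock': 0.0, 'joints': array([ 1.21021892,  0.62929005,  0.03843373,  1.51833419, -0.02702992,
        0.99628958, -0.02001179]), 'qd': array([-0.00074606, -0.00014946,  0.0001451 , -0.00021596, -0.00067829,
        0.00137176,  0.00054905]), 'joint_efforts': array([ 1.42836798e-04, -5.49739230e+01,  1.14311054e+00, -1.86635327e+01,
       -5.22414583e-02,  2.35717889e-02,  1.54666741e-04]), 'tcp_pos': array([ 0.18867785, -0.6212681 ,  0.16650117]), 'orientation': array([-3.13978868e+00, -9.77617924e-06,  2.94756742e-01]), 'wrist_force': array([-0.80576999,  0.64180155, -0.02735948]), 'ft_torque': array([-0.00160001,  0.00734462, -0.08451041]), 'finger_force': 0.0, 'grip_width': 0.09392694175346782}
scene [[432.63064891   0.         275.15031538]
 [  0.         432.63064891 207.35630798]
 [  0.           0.           1.        ]] -0.1286824630729073 (array([[ 0.33287827,  0.57327526, -0.74869723],
       [ 0.94296779, -0.20401647,  0.26303809],
       [-0.00195333, -0.79355703, -0.60849275]]), array([ 1.32852361, -0.26772678,  0.73802212]))
top [[487.18899466   0.         263.19440223]
 [  0.         487.18899466 208.29067603]
 [  0.           0.           1.        ]] -0.09255764196363929 (array([[ 7.50385122e-03, -9.83874768e-01,  1.78701238e-01],
       [-9.99970451e-01, -7.68155683e-03, -3.02518632e-04],
       [ 1.67034417e-03, -1.78693688e-01, -9.83903337e-01]]), array([0.29950221, 0.0139857 , 1.50805858]))
```

View pics/scene.png

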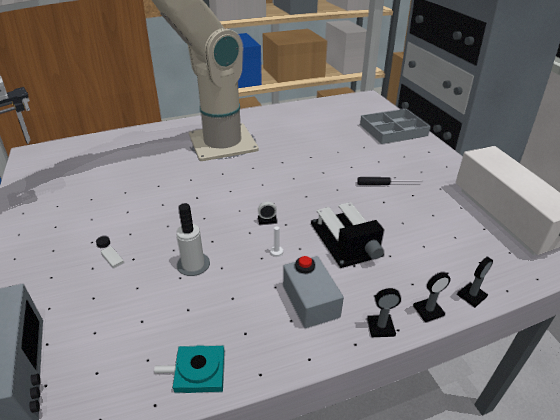

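View pics/top.png

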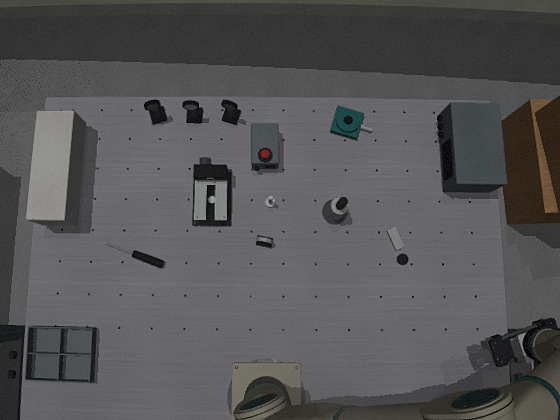

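The scene and top views show the probe in its dock at top (334,212) with the handle top near (341,203). The mount is at top (212,195) with a bright pad in the slot near (212,199). The post is at (271,202) and the filter at (264,240), both between dock and mount. The button is at (265,155).

Run:
```python
from h import *
top=np.load("pics/top.npy",allow_pickle=True).item(); sc=np.load("pics/scene.npy",allow_pickle=True).item()
Pt=cloud(top); Ps=cloud(sc)
def st(n,P,m):
    q=P[m]; print(n,len(q),"min",np.nanmin(q,0).round(4) if len(q) else'',"max",np.nanmax(q,0).round(4) if len(q) else '',"med",np.nanmedian(q,0).round(4) if len(q) else '')
for nm,P in(("top",Pt),("sc",Ps)):
    print(nm); x,y,z=P[...,0],P[...,1],P[...,2]
    D=np.hypot(x-.6,y+.15)<.1
    D=(x>.4)&(x<.75)&(y<-.07)&(y>-.28)
    for a,b in((.09,.104),(.104,.12),(.12,.165),(.165,.18),(.18,.22)): st(f"probe z{a}-{b}",P,D&(z>a)&(z<b))
    M=(x>.4)&(x<.8)&(y>.04)&(y<.28)
    st("table",P,(abs(z)<.01)&(x>.4)&(x<.8)&(abs(y)<.3))
    for a,b in((.008,.018),(.046,.058),(.08,.1)): st(f"mount z{a}-{b}",P,M&(z>a)&(z<b))
    mm=M&(z>.045)&(z<.058)&(P is not None)
    pts=P[mm][:,:2].astype(np.float32); print(cv2.minAreaRect(pts))
    F=(x>.38)&(x<.75)&(y>-.06)&(y<.06); st("filter/post/>.03",P,F&(z>.03)); 
c=top["color"][150:240,180:360]; cv2.imwrite("pics/crop.png",cv2.resize(c,None,fx=4.4,fy=4.4,interpolation=cv2.INTER_CUBIC)[...,::-1])
```

```text
top
probe z0.09-0.104 55 min [ 0.5377 -0.2338  0.0901] max [ 0.5915 -0.1845  0.104 ] med [ 0.5555 -0.2006  0.1012]
probe z0.104-0.12 109 min [ 0.5387 -0.2325  0.104 ] max [ 0.5887 -0.1851  0.1194] med [ 0.5561 -0.2027  0.1071]
probe z0.12-0.165 33 min [ 0.5508 -0.2145  0.1202] max [ 0.5701 -0.1969  0.1607] med [ 0.5545 -0.2025  0.1429]
probe z0.165-0.18 58 min [ 0.5507 -0.2216  0.1665] max [ 0.5756 -0.1983  0.1792] med [ 0.5627 -0.2088  0.1739]
probe z0.18-0.22 4 min [ 0.5571 -0.2115  0.1801] max [ 0.5743 -0.2002  0.1815] med [ 0.5673 -0.2098  0.1806]
table 19779 min [ 0.4  -0.3  -0.01] max [0.8  0.3  0.01] med [ 5.796e-01 -3.610e-02  3.000e-04]
mount z0.008-0.018 744 min [0.405  0.0424 0.008 ] max [0.7912 0.2787 0.0179] med [0.5743 0.1717 0.0123]
mount z0.046-0.058 1007 min [0.5259 0.0429 0.0462] max [0.7206 0.2251 0.0579] med [0.5922 0.179  0.0524]
mount z0.08-0.1 432 min [0.65   0.1255 0.0805] max [0.6902 0.2256 0.0957] med [0.6702 0.1746 0.0879]
((0.6155610680580139, 0.14152918756008148), (0.17201514542102814, 0.19784098863601685), 82.17512512207031)
filter/post/>.03 639 min [ 0.
[... 478 characters left out ...]
4 -0.1979  0.1763] med [ 0.5707 -0.2105  0.1736]
probe z0.18-0.22 0 min  max  med 
table 21007 min [ 0.4    -0.3    -0.0057] max [0.8  0.3  0.01] med [ 0.6434 -0.0815  0.    ]
mount z0.008-0.018 704 min [0.5187 0.1133 0.0081] max [0.7002 0.2363 0.0179] med [0.5976 0.1335 0.0118]
mount z0.046-0.058 928 min [0.5261 0.1241 0.046 ] max [0.7243 0.2279 0.058 ] med [0.5929 0.1632 0.0518]
mount z0.08-0.1 579 min [0.6522 0.1241 0.08  ] max [0.6967 0.2261 0.0919] med [0.6777 0.1721 0.0874]
((0.6258860230445862, 0.17488816380500793), (0.19776436686515808, 0.1034141331911087), 1.1131300926208496)
filter/post/>.03 1001 min [ 0.4599 -0.0323  0.0304] max [0.75   0.0528 0.0939] med [ 0.7242 -0.0008  0.0693]
```

View pics/crop.png

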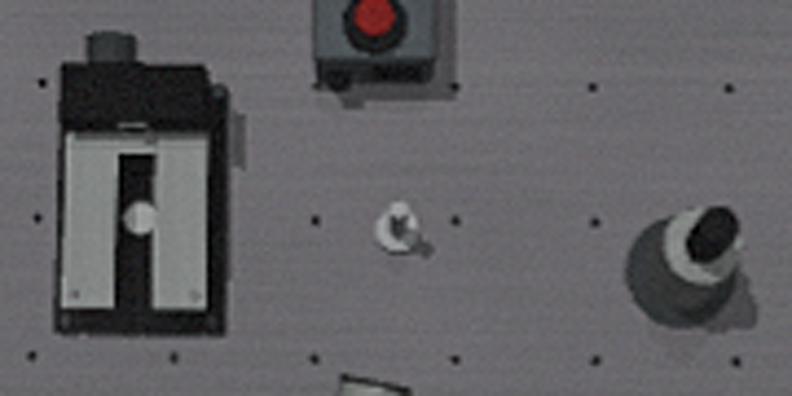

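The crop confirms the pad at about full-image (212,199), with the slot straight and nearly aligned with world x. Now I'll move above the probe.

Request:
{"fn": "step_arm", "kwargs": {
  "motion": [0, 0, -0.06, 0, 0, 0, 0, 0.048, -0.0284, -0.008, 0, 0, 0, 0, 0.048, -0.0284, -0.008, 0, 0, 0, 0, 0.048, -0.0284, -0.008, 0, 0, 0, 0, 0.048, -0.0284, -0.008, 0, 0, 0, 0, 0.048, -0.0284, -0.008, 0, 0, 0, 0, 0.048, -0.0284, -0.008, 0, 0, 0, 0, 0.048, -0.0284, -0.008, 0, 0, 0, 0, 0.048, -0.0284, -0.008, 0, 0, 0, 0, 0.048, -0.0284, -0.008, 0, 0, 0, 0, 0.048, -0.0284, -0.008, 0, 0, 0, 0, 0, 0, 0, 0, 0, 0.15, 0]
}}

```text
clock: 1.6
tcp_pos: [0.569, -0.2048, 0.3071]
orientation: [-3.138, -0.002, 0.15]
wrist_force: [-0.2, 0.2, 0.4]
grip_width: 0.0938
finger_force: 0.0
```

Request:
{"fn": "step_arm", "kwargs": {
  "motion": [0, 0, 0, 0, 0, 0.145, 0, 0, 0, 0, 0, 0, 0, 0, 0, 0, 0, 0, 0, 0, 0, 0, 0, 0, 0, 0, 0, 0]
}}

```text
clock: 2.1
tcp_pos: [0.5655, -0.2109, 0.3073]
orientation: [-3.141, 0.0, 0.001]
wrist_force: [-0.6, -1.2, -0.1]
grip_width: 0.0943
finger_force: 0.0
```

Run:
```python
from h import *
o=get_obs(); im=get_image("wrist"); print(o["clock"],o["tcp_pos"],o["orientation"],o["joints"].round(2)); print(im["tool_from_camera"],im["K"])
np.save("pics/w1.npy",dict(im=im,o=o),allow_pickle=True)
cv2.imwrite("pics/w1.png",im["color"][...,::-1])
P=cloud(im,o); z=P[...,2]; x=P[...,0];y=P[...,1]
for a,b in((.095,.103),(.103,.112),(.165,.185)):
    m=(z>a)&(z<b)&(np.hypot(x-.565,y+.21)<.06)
    if m.sum(): q=P[m]; print(a,m.sum(),q.min(0),q.max(0),np.median(q,0), cv2.minEnclosingCircle(q[:,:2].astype(np.float32)))
```

```text
2.1 [ 0.56550084 -0.21089933  0.30732315] [-3.14139072e+00  1.14952175e-04  7.09130535e-04] [ 0.3   0.44  0.01  1.45 -0.01  1.25 -1.25]
[[ 9.76995490e-04 -9.70252081e-01 -2.42094910e-01  7.09813101e-02]
 [ 9.99999419e-01  8.37762909e-04  6.78055218e-04  2.14949571e-04]
 [-4.55066349e-04 -2.42095432e-01  9.70252336e-01 -2.18181468e-01]
 [ 0.00000000e+00  0.00000000e+00  0.00000000e+00  1.00000000e+00]] [[373.27736039   0.         283.02206402]
 [  0.         373.27736039 212.68961138]
 [  0.           0.           1.        ]]
0.095 121 [ 0.55253297 -0.23906958  0.09520836] [ 0.59205815 -0.18595564  0.10260947] [ 0.58636611 -0.22036203  0.09996079] ((0.5659396052360535, -0.21265533566474915), 0.026808660477399826)
0.103 877 [ 0.54336507 -0.23758341  0.10341718] [ 0.59050757 -0.18634575  0.11175516] [ 0.57450236 -0.21239325  0.10681218] ((0.565244197845459, -0.21215710043907166), 0.025925377383828163)
0.165 574 [ 0.55255682 -0.22475118  0.16573227] [ 0.57796698 -0.19975301  0.17813337] [ 0.56577562 -0.21223601  0.17569746] ((0.5650901198387146, -0.21196389198303223), 0.0130386371165514)
```

View pics/w1.png

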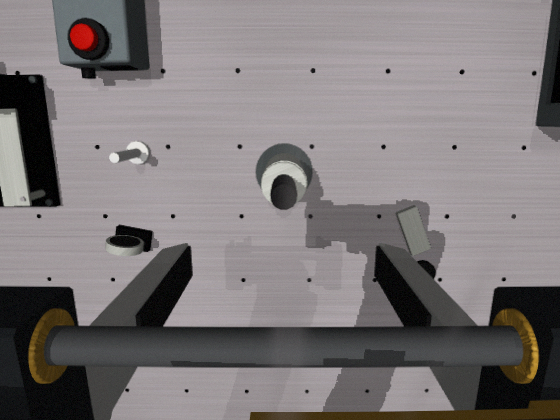

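The wrist view shows the probe head at (284,190), centred between the fingers. Both wrist circles give the axis at (0.5652, -0.2121), with the handle top at 0.176 and the flange top at 0.1065. I'll descend and grip.

Request:
{"fn": "step_arm", "kwargs": {
  "motion": [0, 0.0012, 0.035, 0, 0, 0, 0, 0, 0, 0.04, 0, 0, 0, 0, 0, 0, 0.04, 0, 0, 0, 0, 0, 0, 0.035, 0, 0, 0, 0, 0, 0, 0.027, 0, 0, 0, 0, 0, 0, 0, 0, 0, 0, 0, 0, 0, 0, 0, 0, 0, 0]
}}

```text
clock: 3.02
tcp_pos: [0.5666, -0.2123, 0.1315]
orientation: [3.141, -0.002, -0.0]
wrist_force: [-0.3, 0.6, 0.2]
grip_width: 0.0943
finger_force: 0.0
```

Request:
{"fn": "step_arm", "kwargs": {
  "motion": [0, 0, 0, 0, 0, 0, 1, 0, 0, 0, 0, 0, 0, 1, 0, 0, 0, 0, 0, 0, 1, 0, 0, 0, 0, 0, 0, 1, 0, 0, 0, 0, 0, 0, 1, 0, 0, 0, 0, 0, 0, 1, 0, 0, 0, 0, 0, 0, 1, 0, 0, 0, 0, 0, 0, 1]
}}

```text
clock: 4.03
tcp_pos: [0.5657, -0.2118, 0.1304]
orientation: [-3.141, 0.0, -0.0]
wrist_force: [0.1, -0.1, -0.2]
grip_width: 0.0247
finger_force: 30.0
```

Request:
{"fn": "step_arm", "kwargs": {
  "motion": [0, 0, -0.01, 0, 0, 0, 1, 0, 0, -0.02, 0, 0, 0, 1, 0, 0, -0.02, 0, 0, 0, 1, 0, 0, -0.02, 0, 0, 0, 1, 0, 0, -0.02, 0, 0, 0, 1, 0, 0, -0.02, 0, 0, 0, 1, 0, 0, -0.02, 0, 0, 0, 1, 0, 0, -0.02, 0, 0, 0, 1, 0, 0, -0.02, 0, 0, 0, 1, 0, 0, 0, 0, 0, 0, 1, 0, 0, 0, 0, 0, 0, 1]
}}

```text
clock: 5.4
tcp_pos: [0.5651, -0.2118, 0.2997]
orientation: [-3.141, 0.001, -0.0]
wrist_force: [0.2, 0.2, -1.1]
grip_width: 0.0247
finger_force: 30.0
```

Request:
{"fn": "step_arm", "kwargs": {
  "motion": [-0.01, -0.03, 0, 0, 0, 0, 1, -0.01, -0.04, 0, 0, 0, 0, 1, -0.01, -0.04, 0, 0, 0, 0, 1, -0.01, -0.04, 0, 0, 0, 0, 1, -0.01, -0.04, 0, 0, 0, 0, 1, -0.01, -0.04, 0, 0, 0, 0, 1, -0.01, -0.04, 0, 0, 0, 0, 1, -0.01, -0.04, 0, 0, 0, 0, 1, -0.01, -0.04, 0, 0, 0, 0, 1, -0.01, -0.037, 0, 0, 0, 0, 1, 0, 0, 0, 0, 0, 0, 1, 0, 0, 0, 0, 0, 0, 1]
}}

```text
clock: 6.9
tcp_pos: [0.4655, 0.174, 0.2997]
orientation: [3.14, 0.001, -0.001]
wrist_force: [-0.3, -0.5, -0.7]
grip_width: 0.0246
finger_force: 30.0
```

Run:
```python
from h import *
o=get_obs(); print(o["clock"],o["tcp_pos"],o["orientation"],o["joints"].round(2),o["finger_force"],o["wrist_force"])
W={}
for n in("wrist","scene","top"):
    im=get_image(n); W[n]=im; cv2.imwrite(f"pics/{n}2.png",im["color"][...,::-1])
np.save("pics/w2.npy",dict(W=W,o=o),allow_pickle=True)
u=np.vstack([W["wrist"]["color"][:300],W["scene"]["color"][80:370]]); cv2.imwrite("pics/both2.png",u[...,::-1])
```

```text
6.9 [0.46554568 0.17403038 0.29969317] [ 3.14020588e+00  1.05370207e-03 -6.77738434e-04] [-0.31  0.27 -0.14  1.73  0.04  1.14 -2.03] 29.997229278087616 [-0.26673784 -0.48443085 -0.73001614]
```

View pics/both2.png

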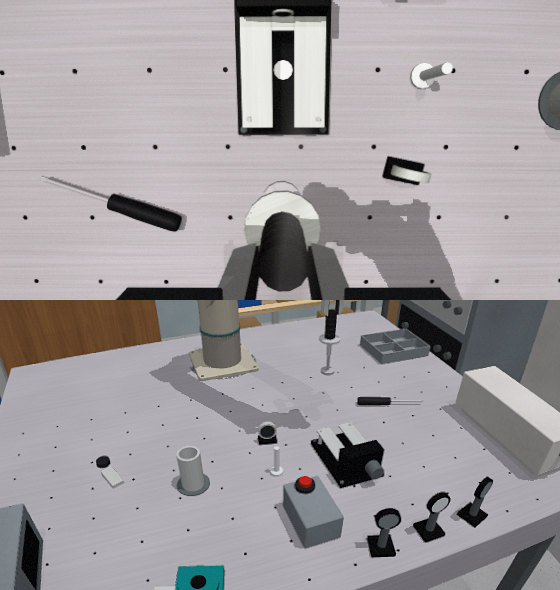

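The wrist view (upper part) shows the pad at (283,70) inside the slot, with slot edges at about x=273 and 294. The flange is at (283,225), with the foot's far rim just beyond it at (283,184). In the scene view (lower part), the foot hangs at original pixel (327,151).

```bash
cat > m.py <<'E'
from h import *
def circ(q):
    A=np.c_[2*q,np.ones(len(q))]; s=np.linalg.lstsq(A,(q**2).sum(1),rcond=None)[0]; return s[:2],np.sqrt(s[2]+s[:2]@s[:2])
def pad(im,o,c0):
    g=cv2.cvtColor(im["color"],cv2.COLOR_RGB2GRAY); n,l,s,c=cv2.connectedComponentsWithStats((g>130).astype(np.uint8),connectivity=4)
    best=min((i for i in range(1,n) if 25<s[i,4]<3000),key=lambda i:np.hypot(*(c[i]-c0)))
    ct,_=cv2.findContours((l==best).astype(np.uint8),cv2.RETR_EXTERNAL,cv2.CHAIN_APPROX_NONE)
    h=onplane(im,ct[0][:,0],.015,o)[:,:2]; return c[best],s[best],onplane(im,c[best],.015,o)[0],circ(h)
def slot(im,o,rows,c):
    g=cv2.cvtColor(im["color"],cv2.COLOR_RGB2GRAY).astype(int); E=[]
    for r in rows:
        L=c
        while g[r,L]<110 and L>0:L-=1
        R=c
        while g[r,R]<110 and R<559:R+=1
        E.append(np.r_[onplane(im,[L+.5,r],.052,o)[0,:2],onplane(im,[R-.5,r],.052,o)[0,:2]])
    return np.array(E)
E
python3 - <<'E'
from m import *
d=np.load("pics/w2.npy",allow_pickle=True).item(); W,o=d["W"],d["o"]
w=W["wrist"]; print("pad wrist",pad(w,o,(283,70)))
print("pad top",pad(np.load("pics/top.npy",allow_pickle=True).item(),None,(212,199)))
print("slot",slot(w,o,[40,50,85,95,105,115,122],283).round(4))
P=cloud(w,o); x,y,z=P[...,0],P[...,1],P[...,2]
near=np.hypot(x-.4655,y-.174)<.06
m=near&(z>.12)&(z<.30); h,b=np.histogram(z[m],np.arange(.12,.3,.006)); print("wristz",[(round(float(a),3),int(k)) for a,k in zip(b,h) if k])
for n in("scene","top","wrist"):
    Q=cloud(W[n],o); D=np.hypot(Q[...,0]-.4655,Q[...,1]-.174)<.06
    for a,bb in((.17,.195),(.195,.222),(.222,.262),(.262,.272),(.272,.281)):
        q=Q[D&(Q[...,2]>a)&(Q[...,2]<bb)]
        if len(q)>3: print(n,a,len(q),q.min(0).round(4),q.max(0).round(4),circ(q[:,:2]))
v=W["wrist"]["color"]; 
sh=(z>.045)&(z<.058)&(y>.1)&(y<.25)&(x<.68); q=P[sh]; print("shield",q.min(0),q.max(0)); print(cv2.minAreaRect(q[:,:2].astype(np.float32)))
E
```

```text
pad wrist (array([282.70307167,  69.47098976]), array([274,  60,  19,  20, 293], dtype=int32), array([0.59873238, 0.17356915, 0.015     ]), (array([0.59867737, 0.17353898]), np.float64(0.011444873313015441)))
pad top (array([220.24199288, 202.78291815]), array([211, 184,  16,  36, 281], dtype=int32), array([0.58711306, 0.14779467, 0.015     ]), (array([0.58840345, 0.13852126]), np.float64(0.03823158225395872)))
slot [[0.6267 0.1866 0.6268 0.1611]
 [0.6158 0.1867 0.6158 0.161 ]
 [0.5766 0.1869 0.5766 0.1608]
 [0.5652 0.1858 0.5652 0.1607]
 [0.5536 0.1859 0.5536 0.1606]
 [0.5419 0.1859 0.5419 0.1605]
 [0.5336 0.186  0.5336 0.1605]]
wristz [(0.18, 39), (0.186, 244), (0.264, 1), (0.27, 656), (0.276, 1645), (0.282, 70), (0.288, 114)]
scene 0.17 104 [0.4477 0.1577 0.1792] [0.4841 0.1946 0.194 ] (array([0.46638444, 0.17450391]), np.float64(0.013498581936724537))
scene 0.195 32 [0.4625 0.1703 0.1951] [0.4723 0.1792 0.2217] (array([0.46682858, 0.17435267]), np.float64(0.003121527521266707))
scene 0.222 63 [0.4615 0.1688 0.2227] [0.4728 0.181  0.2609] (array([0.4675144, 0.1738148]), np.float64(0.004188262833700771))
scene 0.262 9 [0.4669 0.1505 0.2692] [0.4894 0.1895 0.2719] (array([0.46257194, 0.17668423]), np.float64(0.026151130194815724))
scene 0.272 129 [0.442 0.149 0.272] [0.4909 0.2001 0.2806] (array([0.46691829, 0.17422697]), np.float64(0.019834537930243597))
wrist 0.17 283 [0.4713 0.1591 0.1814] [0.4829 0.1906 0.1901] (array([0.46991708, 0.17471706]), np.float64(0.01160173337584274))
wrist 0.262 10 [0.4839 0.1568 0.2699] [0.4904 0.1911 0.272 ] (array([0.46513492, 0.17391305]), np.float64(0.02546749184321823))
wrist 0.272 2283 [0.4512 0.1484 0.272 ] [0.4908 0.1993 0.281 ] (array([0.46658458, 0.17393877]), np.float64(0.01971739734246713))
shield [0.52884317 0.12400172 0.04620978] [0.65392325 0.22410987 0.05799677]
((0.5910314917564392, 0.1737387627363205), (0.12500032782554626, 0.09991083294153214), 0.4583863615989685)
```

Request:
{"fn": "step_arm", "kwargs": {
  "motion": [0, 0.0008, 0.02, 0, 0, 0, 1, 0, 0, 0.025, 0, 0, 0, 1, 0, 0, 0.025, 0, 0, 0, 1, 0, 0, 0.025, 0, 0, 0, 1, 0, 0, 0.025, 0, 0, 0, 1, 0, 0, 0.02, 0, 0, 0, 1, 0, 0, 0.011, 0, 0, 0, 1, 0, 0, 0, 0, 0, 0, 1, 0, 0, 0, 0, 0, 0, 1, 0, 0, 0, 0, 0, 0, 1]
}}

```text
clock: 8.3
tcp_pos: [0.4664, 0.1745, 0.1501]
orientation: [-3.141, -0.002, -0.0]
wrist_force: [0.3, -0.3, -1.1]
grip_width: 0.0244
finger_force: 30.0
```

Run:
```python
from m import *
o=get_obs(); print(o["clock"],o["tcp_pos"],o["orientation"],o["finger_force"],o["wrist_force"])
W={n:get_image(n) for n in("wrist","scene")}
print("pad",pad(W["wrist"],o,(283,100)))
for n in W:
    Q=cloud(W[n],o); D=np.hypot(Q[...,0]-.466,Q[...,1]-.174)<.05
    for a,b in((.022,.034),(.034,.04),(.045,.065),(.07,.112),(.122,.13)):
        q=Q[D&(Q[...,2]>a)&(Q[...,2]<b)]
        if len(q)>3: print(n,a,len(q),q.min(0).round(4),q.max(0).round(4),np.median(q,0).round(4))
cv2.imwrite("pics/both3.png",np.vstack([W["wrist"]["color"][:300],W["scene"]["color"][80:370]])[...,::-1])
```

```text
8.3 [0.46637703 0.17447505 0.15014101] [-3.14100835e+00 -1.53860526e-03 -3.15780802e-04] 29.995813965797424 [ 0.33570662 -0.31789798 -1.13864842]
pad (array([283.42546064,  48.93467337]), array([270,  35,  28,  29, 597], dtype=int32), array([0.59882806, 0.17384172, 0.015     ]), (array([0.59875604, 0.17385617]), np.float64(0.011480742580671163)))
wrist 0.022 22 [0.4741 0.1595 0.0308] [0.4836 0.1896 0.0339] [0.482  0.1728 0.0327]
wrist 0.034 261 [0.4724 0.1597 0.034 ] [0.4837 0.1913 0.0395] [0.4781 0.1759 0.0378]
wrist 0.122 2277 [0.4519 0.1491 0.1222] [0.4915 0.1999 0.1298] [0.4769 0.1748 0.1269]
scene 0.022 14 [0.464  0.1611 0.031 ] [0.486  0.1897 0.0338] [0.481  0.1719 0.0323]
scene 0.034 81 [0.4501 0.1606 0.034 ] [0.4842 0.1949 0.0396] [0.47   0.1753 0.0364]
scene 0.045 17 [0.4654 0.1747 0.0455] [0.4704 0.1833 0.0649] [0.4693 0.1778 0.0561]
scene 0.07 41 [0.4663 0.171  0.0707] [0.4753 0.1816 0.1088] [0.4706 0.1754 0.0905]
scene 0.122 129 [0.4383 0.1526 0.1222] [0.4933 0.2012 0.1299] [0.4752 0.1701 0.1259]
```

View pics/both3.png

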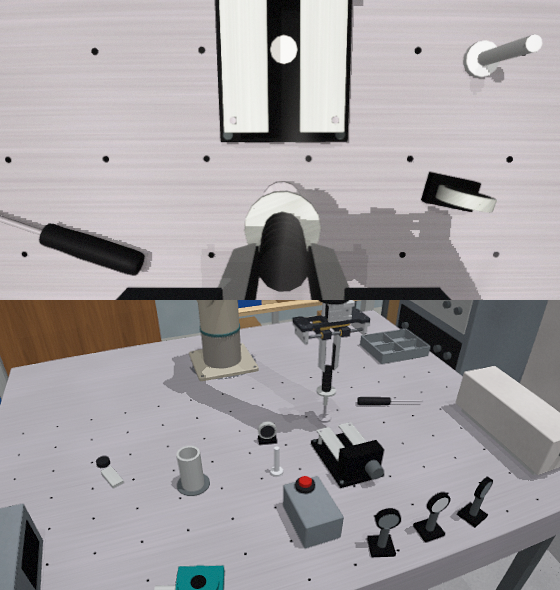

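The foot, whose rim shows at wrist (281,186), is low in front of the open slot at about z=0.030 and lines up with the pad at (283,49). I'll slide it in.

Request:
{"fn": "step_arm", "kwargs": {
  "motion": [0.01, 0.001, 0.002, 0, 0, 0, 1, 0.015, 0, 0, 0, 0, 0, 1, 0.015, 0, 0, 0, 0, 0, 1, 0.015, 0, 0, 0, 0, 0, 1, 0.015, 0, 0, 0, 0, 0, 1, 0.015, 0, 0, 0, 0, 0, 1, 0.015, 0, 0, 0, 0, 0, 1, 0.015, 0, 0, 0, 0, 0, 1, 0.0125, 0, 0, 0, 0, 0, 1, 0.005, 0, 0, 0, 0, 0, 1, 0, 0, 0, 0, 0, 0, 1, 0, 0, 0, 0, 0, 0, 1]
}}

```text
clock: 9.9
tcp_pos: [0.5977, 0.1733, 0.1473]
orientation: [3.142, 0.001, 0.0]
wrist_force: [-0.9, 0.2, -1.3]
grip_width: 0.0245
finger_force: 30.0
```

Run:
```python
from m import *
o=get_obs(); print(o["clock"],o["tcp_pos"],o["orientation"],o["finger_force"],o["wrist_force"])
W={n:get_image(n) for n in("wrist","scene","top")}
for n in W:
    Q=cloud(W[n],o); D=np.hypot(Q[...,0]-.599,Q[...,1]-.174)<.05
    for a,b in((.06,.08),(.082,.112),(.112,.122),(.122,.13),(.17,.2)):
        q=Q[D&(Q[...,2]>a)&(Q[...,2]<b)]
        if len(q)>3: print(n,a,len(q),q.min(0).round(4),q.max(0).round(4),np.median(q,0).round(4),circ(q[:,:2]))
s=cv2.resize(W["scene"]["color"][170:270,290:400],None,fx=5,fy=5,interpolation=cv2.INTER_CUBIC)
cv2.imwrite("pics/s4.png",s[...,::-1])
```

```text
9.9 [0.59767265 0.17333769 0.14734854] [3.14155821e+00 6.29526463e-04 1.43642228e-04] 29.995775520801544 [-0.86247556  0.23622309 -1.29009203]
wrist 0.112 52 [0.6083 0.152  0.1187] [0.6227 0.1951 0.122 ] [0.6204 0.1746 0.121 ] (array([0.60056216, 0.17323888]), np.float64(0.022397630885955526))
wrist 0.122 2258 [0.5828 0.1479 0.122 ] [0.6228 0.1987 0.13  ] [0.608  0.1736 0.124 ] (array([0.59836295, 0.17324596]), np.float64(0.019686184576845175))
wrist 0.17 2887 [0.585 0.149 0.17 ] [0.6106 0.197  0.2   ] [0.6026 0.173  0.1928] (array([0.60160042, 0.17299383]), np.float64(0.011208688319526997))
scene 0.06 19 [0.5961 0.1697 0.0613] [0.6028 0.1792 0.0789] [0.6    0.1733 0.0692] (array([0.59750206, 0.17480655]), np.float64(0.0038668985077691693))
scene 0.082 31 [0.5937 0.1684 0.0821] [0.6037 0.1791 0.1006] [0.6013 0.1723 0.0924] (array([0.59846094, 0.17355904]), np.float64(0.004407203821852995))
scene 0.112 50 [0.57   0.1487 0.1155] [0.6234 0.2022 0.1219] [0.612  0.162  0.1211] (array([0.59751023, 0.17419133]), np.float64(0.02367235841408799))
scene 0.122 138 [0.5739 0.1483 0.122 ] [0.6255 0.1993 0.1298] [0.6061 0.1685 0.1235] (array([0.59744911, 0.17455489]), np.float64(0.01949642318917798))
scene 0.17 174 [0.5886 0.1494 0.1701] [0.6113 0.1977 0.1999] [0.6061 0.1738 0.1912] (array([0.60054301, 0.17285907]), np.float64(0.013597244640619397))
```

View pics/s4.png

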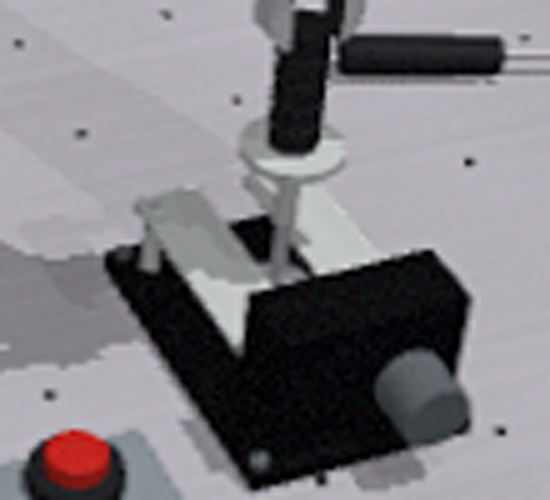

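The shaft stands in the slot over the pad and clears the shield. Next is the small x correction, then a slow descent.

Request:
{"fn": "step_arm", "kwargs": {
  "motion": [0.001, 0, 0.002, 0, 0, 0, 1, 0, 0, 0.002, 0, 0, 0, 1, 0, 0, 0.002, 0, 0, 0, 1, 0, 0, 0.002, 0, 0, 0, 1, 0, 0, 0.002, 0, 0, 0, 1, 0, 0, 0, 0, 0, 0, 1, 0, 0, 0, 0, 0, 0, 1, 0, 0, 0, 0, 0, 0, 1]
}}

```text
clock: 11.05
tcp_pos: [0.5994, 0.1733, 0.1375]
orientation: [-3.142, -0.0, -0.0]
wrist_force: [0.2, -0.7, -1.2]
grip_width: 0.0247
finger_force: 30.0
```

Request:
{"fn": "step_arm", "kwargs": {
  "motion": [0, 0, 0.001, 0, 0, 0, 1, 0, 0, 0.001, 0, 0, 0, 1, 0, 0, 0.001, 0, 0, 0, 1, 0, 0, 0.001, 0, 0, 0, 1, 0, 0, 0, 0, 0, 0, 1, 0, 0, 0, 0, 0, 0, 1, 0, 0, 0, 0, 0, 0, 1]
}}

```text
clock: 11.92
tcp_pos: [0.5993, 0.1733, 0.1335]
orientation: [-3.141, -0.0, -0.0]
wrist_force: [-0.8, -0.0, -0.3]
grip_width: 0.025
finger_force: 30.0
```

Request:
{"fn": "step_arm", "kwargs": {
  "motion": [0, 0, 0.001, 0, 0, 0, 1, 0, 0, 0.001, 0, 0, 0, 1, 0, 0, 0, 0, 0, 0, 1, 0, 0, 0, 0, 0, 0, 1, 0, 0, 0, 0, 0, 0, 1]
}}

```text
clock: 12.55
tcp_pos: [0.5993, 0.1733, 0.1314]
orientation: [-3.142, -0.0, -0.0]
wrist_force: [-0.5, 0.7, 0.4]
grip_width: 0.0246
finger_force: 30.0
```

Request:
{"fn": "step_arm", "kwargs": {
  "motion": [0, 0, 0.001, 0, 0, 0, 1, 0, 0, 0.001, 0, 0, 0, 1, 0, 0, 0, 0, 0, 0, 1, 0, 0, 0, 0, 0, 0, 1, 0, 0, 0, 0, 0, 0, 1, 0, 0, 0, 0, 0, 0, 1]
}}

```text
clock: 13.3
tcp_pos: [0.5993, 0.1733, 0.1294]
orientation: [-3.142, -0.0, -0.0]
wrist_force: [0.3, 0.2, 0.4]
grip_width: 0.0246
finger_force: 30.0
```

Run:
```python
from m import *
F=[];T=[]
for i in range(8):
    o=get_obs(); F.append(o["wrist_force"]); T.append(o["tcp_pos"]); W=get_image(("wrist","scene")[i%2])
    n=("wrist","scene")[i%2]
    if i<4:
        Q=cloud(W,o); D=np.hypot(Q[...,0]-.599,Q[...,1]-.174)<.035; z=Q[...,2]
        q=Q[D&(z>.1)&(z<.112)]; print(n,len(q),q.min(0).round(4),q.max(0).round(4),np.median(q,0).round(4))
        if n=="scene":
            q=Q[(np.hypot(Q[...,0]-.599,Q[...,1]-.174)<.012)&(z>.055)&(z<.09)]; print("shaft",q.min(0),q.max(0))
print(o["clock"],np.mean(F,0),np.std(F,0),np.mean(T,0),o["orientation"],o["finger_force"])
```

```text
wrist 2311 [0.5844 0.1478 0.1001] [0.6246 0.1987 0.1118] [0.6098 0.1736 0.1061]
scene 182 [0.5723 0.1484 0.1004] [0.6248 0.201  0.1119] [0.609  0.167  0.1053]
shaft [0.59391023 0.16746105 0.05661129] [0.6064732  0.17958902 0.08525038]
wrist 2309 [0.5844 0.1477 0.1003] [0.6245 0.1986 0.1119] [0.6098 0.1736 0.1061]
scene 179 [0.5735 0.1479 0.1004] [0.6257 0.1992 0.1119] [0.6077 0.1672 0.1052]
shaft [0.59584701 0.16719021 0.05500783] [0.60655249 0.1795267  0.08268887]
13.65 [0.04626864 0.46195328 1.02139045] [0.41868009 0.46205476 0.44576476] [0.59928079 0.1732581  0.12941219] [-3.14159043e+00 -8.04265345e-05 -2.09534637e-04] 30.002573132514954
```

```bash
python3 -c "from plant import *; print(finish_job())"
```

```text
the job is handed in; nothing more can be done
None
```

I handed the job in with the gripper holding the probe upright on the steel pad, about 0.5 mm off centre. The spring foot is pushed in about 6 mm (roughly 2.2 N), and no collisions showed on the way; the system did not report a verdict.

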